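# Load the rimless-drilling jig: lens in the nest, drill plate down over its pins

## Robot

A 7-joint arm with a two-finger parallel gripper is mounted at the origin on a cart in front of the work surface, level with it; the furniture and walls round the work are solid. World frame = base frame: x ahead of the robot, y to its left, z up, the work surface at z = 0. Lengths are in m, angles in rad, forces in N, time in s.
With the tool pointing down it reaches from about 0.35 to 0.9 m from the base axis. Payload 8.1 kg.
Tool frame: the origin (TCP) lies between the finger pads, 19 mm behind the fingertips; this is the grasp point; z points along the fingers, y is the line along which they close (so a half turn about z gives the same grasp; the last joint's range is limited). The gripper opens to 92 mm and grips with 3 to 60 N. Pads are 19 mm wide; open, the fingers measure 130 mm over their backs; the gripper's body (75 mm by 190 mm) begins 47 mm behind the grasp point.
Start: joints at [-1.253, 0.434, 0.025, 1.573, -0.012, 1.134, -0.075], TCP at [0.255, 0.57, 0.246] pointing down, gripper open.
Joint ranges: [-2.62, 2.62], [-0.44, 2.09], [-1.27, 1.32], [0.08, 2.57], [-1.32, 4.46], [0.12, 2], [-2.74, 2.74]. Speed limits (rad/s): [2.22, 2.22, 3.01, 3.01, 3.14, 3.14, 3.14].

## Interface

Orientations are given as a rotation vector (axis times angle).
In Python, from cell import arm gives the robot as it stands.
- The arm moves only by the tool carry_out, never from a script. Its argument "commands" is a list of rows, each a list of 7 numbers: the opening, from 0 (shut) to 1 (fully open), then the shift along the tool's x, y, z each as a share of 0.025 m, from -1 to 1, then the turn, a rotation vector about the tool's x, y, z each as a share of 0.1 rad, from -1 to 1. A call has 1 to 8 rows; each row shifts and turns the commanded pose from where the row before left it, along the tool's axes as they then stand; what a row does not reach is not made up. A row lasts 1/10 s, in which the tool goes at most 50 mm and 8.59 degrees, less where a joint would pass 70% of its speed; a pose out of reach is approached as far as the arm can. A call with a number of a shift or a turn outside -1 to 1 is refused whole. A call with a gripper value outside its range is refused whole. The fingers move at their own pace and stop on an object; "squeeze" is the grip in N (left out, the last holds). Time passes only in rows, so rows that do not move let the fingers close. It gives the time, the measured TCP pose, the force, the opening and the grip force at its end, in the units of the state.
- arm.observe(): the state, without advancing time (a new reading comes with each control period).
- arm.get_image(name): name is "scene" or "top"; returns a dict with "pixels" (480x640x3 uint8, red, green, blue), "range_z" (480x640 float32, m along the optical axis (not along the pixel's ray), 0 where there is no reading), "mtx" (3x3 intrinsics, pixels), "R" (3x3) and "t" (3): a world point X has camera coordinates R X + t. Camera axes: x right, y down, z forward; pixel columns grow to the right and rows downward; lengths in m; the calibration is good to about 2 mm. A picture is of the moment at which its call begins.
- arm.sign_off(): hands the job in; it is judged then, once.
The state is a dict: "clock": time; "joints": joint angles; "dq": joint speeds; "joint_efforts": joint torques, N m; "position": TCP position; "ee_rot": TCP orientation; "force": force on the tool from outside, world axes, zero at the start; "ft_torque": the same for the moment, N m; "width": opening from 0.0 (shut) to 1.0 (fully open); "gripper_force": force on a finger pad.
Only numpy, scipy, OpenCV 4.12 (cv2) and the standard library are available. Lean on these libraries where they do the work, as an engineer would, in place of code of your own. Each camera call takes 0.05 s, during which the arm holds its last target. There are 200 camera calls.

## Task

Load the sloping drilling jig: lay the lens blank flat on the round rubber seat between the four white stops, then lower the drill plate over the two locating pins, round hole over the thick upper pin and slot over the thin lower one; the slide that carries the pins stands wherever it was last clamped. Press the plate home past the spring plunger at each end until it sits flush on both cross bars, let go, and leave the other things on the worktop where they are.

Things in the scene. Friction and masses are not known exactly. Their poses are not given: they have to be found in the camera images.
- jig_bed: Sloping aluminium jig bed, 216 x 88 x 12 mm, fixed, inclined 25 degrees, low end towards the robot. Origin: centre of its top face, 84 mm above the worktop. x up the slope, y level to the left, z square out of the bed, along the pins. Across it lies a clamped slide with two cross bars, centred at x = -73 and +73 mm, 26 long in x, 128 in y, tops at z = 21 mm, joined by low side rails at y = +-60.
- lens_seat (a point): Centre of the top of the round black rubber lens seat, radius 25 mm: 6 mm above the bed, axes as the bed's. Four white stops of diameter 8 stand round it on a radius of 39.5 mm, at 38, 142, 218, 322 degrees from x, up to 15 mm above the bed with conical tops; they leave 2 mm all round the lens. Fingers have room along +y and -y of the seat, to 5 mm above the bed.
- plate_home (a point): Where the centre of the plate's underside rests, axes as the bed's, if the slide stands mid-way; the clamped slide is up to 10 mm to either side (along y), as last set: see or feel for the pins. On its bars: thick steel pin, diameter 14, rising 24 mm, at x = +72; thin pin, diameter 10, rising 19 mm, at x = -72; both on the slide's middle line, tips bevelled by 1.2 mm.
- drill_plate: Loose aluminium plate, 180 (x) x 100 (y) x 10 mm, rounded edges, 0.4 kg, flat on the worktop, handle up. Origin: centre of its underside; z up, x towards the round hole. Black bar handle over the centre, 14 mm thick in x, 62 long in y, 18 to 48 mm above the underside: grip it across x with the TCP 34 mm above the underside. Four steel bushes 2.5 mm high at x = +-24, y = +-22.
- round_hole (a point): Centre, at the underside, of the plate's round through hole: diameter 15.6 mm, at x = +72, y = 0 mm of the plate. At the other end, x = -72, is the through slot, 19.6 (x) by 11.6 (y) mm. Pressing the plate on: at both ends of the slide a spring ball stands 2 mm in over the plate's end; the underside meets both 12 mm above the bars, 10 to 15 N push it past, and it snaps flush beneath them.
- lens_blank: Loose uncut lens blank, a pale beige disc of 67 mm diameter, 12 mm thick, 28 g, lying flat on the worktop. Origin: centre of its underside; z up. Grip it across its rim.
- dressing_stone: Bystander: plain off-white dressing stone, a bar of 25 x 100 x 13 mm lying on the worktop. Origin: centre of its underside.
- pliers: Bystander: pliers lying flat, 131 x 53 x 14 mm. Origin: centre of the underside.
- glasses_case: Bystander: closed dark blue glasses case, 60 x 150 x 36 mm. Origin: centre of the underside.
Mind the look-alikes: they are no part of the job. Of the things like the lens_blank, leave any that is pink; of the rest the larger one is meant.

How it is judged:
On the way, in this order (a step that is already met when the one before it is completed fails the run):
1. the lens blank lies flat on the rubber seat between the four stops, let go (x of lens_blank in the frame of jig_bed between -0.007 and 0.007 m and y of lens_blank in the frame of jig_bed between -0.007 and 0.007 m and z of lens_blank in the frame of jig_bed between 0.0035 and 0.0085 m and angle between the z axis of lens_blank and the z axis of jig_bed, either way round below 0.07 rad and linear speed of lens_blank below 0.02 m/s and angular speed of lens_blank below 0.2 rad/s and contact force between the fingers and lens_blank below 0.1 N), for 0.2 s.
2. the drill plate is flush on both cross bars, over both pins (x of drill_plate in the frame of jig_bed between -0.004 and 0.004 m and y of drill_plate in the frame of jig_bed between -0.015 and 0.015 m and z of drill_plate in the frame of jig_bed between 0.019 and 0.0228 m and angle between the z axis of drill_plate and the z axis of jig_bed, either way round below 0.025 rad and angle between the x axis of drill_plate and the x axis of jig_bed, either way round below 0.04 rad and x of round_hole in the frame of jig_bed above 0.06 m), for 0.2 s.
At the end, for the whole second after the job is handed in: Lens blank flat on the rubber seat (within 7 mm of its centre, 2.5 mm in height, 4 degrees); drill plate flush on both cross bars over both pins (within 2 mm of the bars' height, 1.4 degrees of parallel, 4 mm of its place along the slope), round hole uppermost; both released and at rest (all of step 2 and x of lens_blank in the frame of jig_bed between -0.007 and 0.007 m and y of lens_blank in the frame of jig_bed between -0.007 and 0.007 m and z of lens_blank in the frame of jig_bed between 0.0035 and 0.0085 m and angle between the z axis of lens_blank and the z axis of jig_bed, either way round below 0.07 rad and linear speed of each of lens_blank, drill_plate below 0.02 m/s and angular speed of each of lens_blank, drill_plate below 0.2 rad/s); the robot touches nothing.
It fails at once if the dressing stone is moved by more than 3 cm or tipped (distance of dressing_stone from where it was at the start of the episode above 0.03 m or angle between dressing_stone's own z axis and vertical above 0.35 rad).
It fails at once if a pair of pliers is moved by more than 3 cm or tipped (distance of pliers from where it was at the start of the episode above 0.03 m or angle between pliers's own z axis and vertical above 0.35 rad).
It fails at once if the glasses case is moved by more than 3 cm or tipped (distance of glasses_case from where it was at the start of the episode above 0.03 m or angle between glasses_case's own z axis and vertical above 0.35 rad).
It also fails if it takes over 67 s, if anything falls off the work surface, if the arm or the gripper's body presses on something with over 40 N, if the wrist force passes 120 N, or if a joint passes its speed limit or range.

## Working session

There is one attempt and no reset: what is moved stays moved. The work goes in short steps, Python scripts to look and compute and a tool call to move; the robot and the scene stay as the last step left them, time stands still between calls to the robot, and variables do not carry over. Pictures are saved under pics/ and viewed, at most 10 in all, crops included, and the job is handed in when it is done.

Besides the shell and the picture viewer there is one more tool, called as name(argument=value, ...) on one line, values as JSON. carry_out: Moves the arm, as the interface text tells. Shift numbers are shares of 0.025 m and turn numbers shares of 0.1 rad, none past 1 either way. Its arguments: {"type":"object","properties":{"commands":{"type":"array"},"squeeze":{"type":"number"}},"required":["commands"]}

```bash
ls; mkdir -p pics; cat > h.py <<'E'
import numpy as np, cv2
from cell import arm
from scipy.spatial.transform import Rotation as Ro
def grab(n):
    im=arm.get_image(n); np.savez(f'pics/{n}.npz',**im); return im
def load(n): return dict(np.load(f'pics/{n}.npz'))
def pts(im):
    v,u=np.mgrid[:480,:640]; z=im['range_z']
    K=im['mtx']; c=np.stack([(u-K[0,2])/K[0,0]*z,(v-K[1,2])/K[1,1]*z,z],-1)
    return (c-im['t'])@im['R']
E
python3 - <<'E'
from h import *
for n in('scene','top'):
    im=grab(n); cv2.imwrite(f'pics/{n}1.png',im['pixels'][...,::-1])
    print(n,im['mtx'][0,0],-im['R'].T@im['t'])
s=arm.observe(); print({k:np.round(v,3) for k,v in s.items()})
E
```

```text
pics
scene 606.3538838730326 [-0.49467247  0.67033584  1.16698645]
top 483.38502404334423 [0.43997443 0.05622952 1.16905125]
{'clock': np.float64(0.1), 'joints': array([-1.253,  0.435,  0.025,  1.574, -0.012,  1.134, -0.075]), 'dq': array([ 0.   , -0.001,  0.001, -0.003, -0.   ,  0.002, -0.   ]), 'joint_efforts': array([ 3.0000e-03, -6.6912e+01,  9.8800e-01, -3.1514e+01, -6.1000e-02,
        3.7000e-02,  0.0000e+00]), 'position': array([0.255, 0.57 , 0.245]), 'ee_rot': array([-6.560e-01, -3.072e+00,  2.000e-03]), 'force': array([-0.254,  0.285, -0.163]), 'ft_torque': array([-0.033,  0.055,  0.026]), 'gripper_force': np.float64(0.0), 'width': np.float64(1.0)}
```

View pics/top1.png

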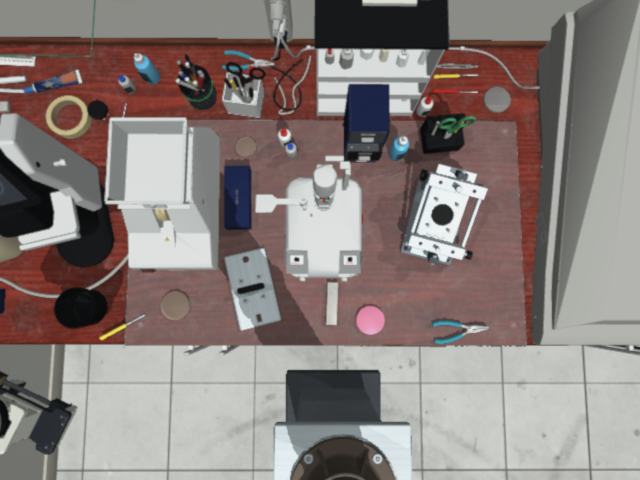

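View pics/scene1.png

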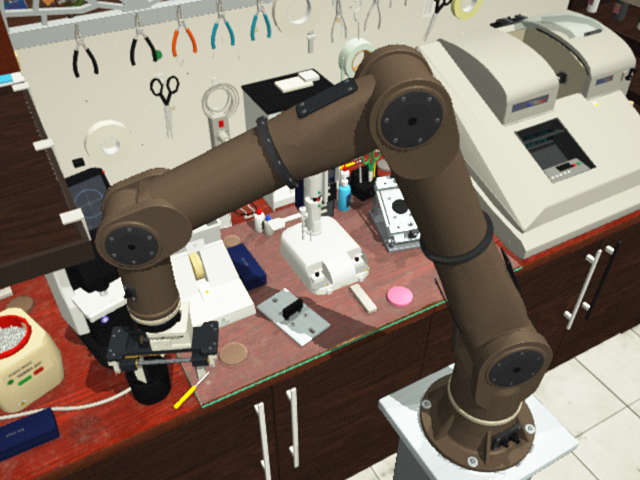

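The top view shows three blank-like discs: one pink at (370,320), excluded by colour, and two beige ones at (175,305) and (246,147). The (175,305) disc looks larger, so it fits the description. The plate is at (253,288), the jig at (442,213) and the microscope in the middle. I'll check sizes and take enlarged crops.

```bash
python3 - <<'E'
from h import *
im=load('top'); P=pts(im); px=im['pixels']
def crop(u0,v0,w,h,W,H): return cv2.resize(px[v0:v0+h,u0:u0+w,::-1],(W,H),interpolation=cv2.INTER_CUBIC)
a=crop(390,155,110,120,550,600); cv2.imwrite('pics/jig.png',a)
b=crop(145,240,150,100,800,533); cv2.imwrite('pics/lp.png',b)
for (u,v) in((175,305),(246,147),(370,320),(497,98)):
    c=px[v,u].astype(int); w=P[v-30:v+31,u-30:u+31]; m=(np.abs(px[v-30:v+31,u-30:u+31].astype(int)-c).sum(-1)<45).astype(np.uint8)
    n,l,s,ce=cv2.connectedComponentsWithStats(m); k=l[30,30]; q=w[l==k]
    print((u,v),c,'area-d mm',2e3*np.sqrt(s[k,4]/np.pi)*im['range_z'][v,u]/483.4, q.mean(0).round(4), 'median z',np.median(q[:,2]))
# plate
reg=P[235:335,215:290]; z=reg[...,2]
m=((z>.006)&(z<.016)).astype(np.uint8); n,l,s,ce=cv2.connectedComponentsWithStats(m); k=1+np.argmax(s[1:,4]); q=reg[l==k]
print('plate',cv2.minAreaRect((q[:,:2]*1000).astype(np.float32)))
m=(z>.04)&(z<.06); h=reg[m]; print('handle',h.mean(0),cv2.minAreaRect((h[:,:2]*1000).astype(np.float32)))
for (u,v) in((322,230),(322,196),(300,260),(265,205),(238,197),(175,240),(365,120),(443,135),(332,305),(460,330),(150,160),(278,20)): print((u,v),P[v,u].round(3))
r=P[160:275,395:495]; print('jig max z',r[...,2].max())
E
```

```text
(175, 305) [134 117 105] area-d mm 146.2460514277005 [0.4209 0.3934 0.0069] median z 0.0007599187960608715
(246, 147) [130 114 101] area-d mm 117.75556722748331 [0.8304 0.2475 0.0071] median z 0.0004677429965279925
(370, 320) [230 148 179] area-d mm 62.33469015395 [ 0.3898 -0.0668  0.0107] median z 0.01061438705840807
(497, 98) [125 124 122] area-d mm 63.65629531414003 [ 0.9422 -0.3949  0.0011] median z 0.0009832370434976463
plate ((463.4922790527344, 214.8831024169922), (179.06832885742188, 101.93832397460938), 14.11494255065918)
handle [0.48409845 0.19796198 0.04758623] ((518.860595703125, 210.49618530273438), (131.0006561279297, 173.4893035888672), 2.3515186309814453)
(322, 230) [0.595 0.048 0.077]
(322, 196) [0.642 0.05  0.228]
(300, 260) [0.529 0.099 0.044]
(265, 205) [0.635 0.169 0.169]
(238, 197) [0.68  0.248 0.037]
(175, 240) [0.571 0.381 0.079]
(365, 120) [ 0.801 -0.038  0.223]
(443, 135) [ 0.831 -0.242  0.047]
(332, 305) [0.425 0.024 0.014]
(460, 330) [ 0.366 -0.283 -0.   ]
(150, 160) [0.728 0.41  0.178]
(278, 20) [1.022 0.143 0.214]
jig max z 1.1690512457065685
```

View pics/jig.png

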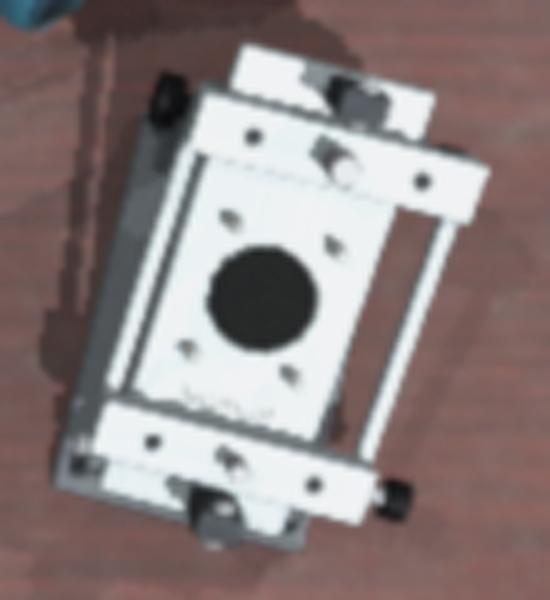

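View pics/lp.png

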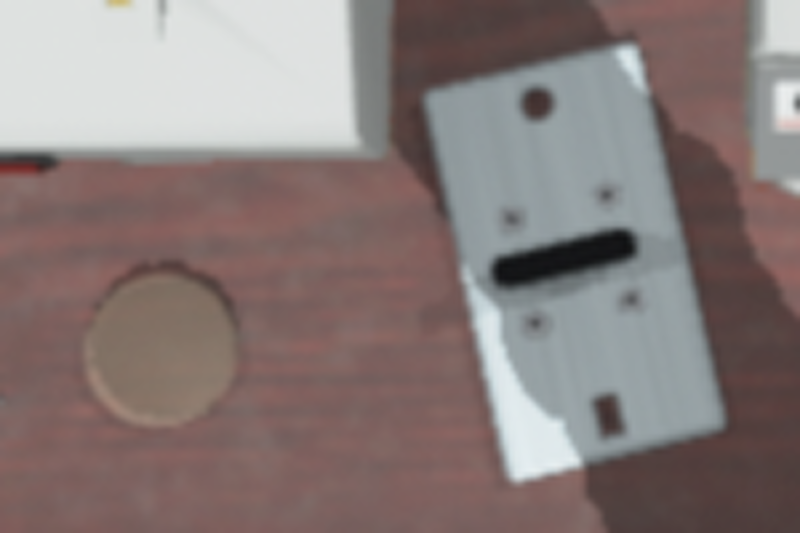

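The crops show the beige disc at crop (161,348) spanning about 153/5.33 px, roughly 68 mm, so it is the blank. The plate's round hole is at crop (537,103) and its slot at (609,414). On the jig, the seat is at crop (262,298), the thick pin near (345,165) and the thin pin near (235,462), so the slide is shifted to the right (-y).

```bash
python3 - <<'E'
from h import *
from scipy.optimize import least_squares
im=load('top'); P=pts(im); px=im['pixels'].astype(int)
for (u,v) in((175,305),(246,147)):
    w=P[v-25:v+26,u-25:u+26].reshape(-1,3); q=w[(w[:,2]>.007)&(w[:,2]<.018)]
    c,r=cv2.minEnclosingCircle((q[:,:2]*1000).astype(np.float32)); print('disc',c,r,q.mean(0),len(q),np.median(q[:,2]))
# plate refine holes by ray at z=.01
def ray(u,v,z):
    d=im['R'].T@np.linalg.inv(im['mtx'])@[u,v,1]; o=-im['R'].T@im['t']; return o+d*(z-o[2])/d[2]
for c in((537,103),(609,414)): print('hole',ray(145+(c[0]-2.2)/5.333,240+(c[1]-2.2)/5.333,.010))
for c in((495,272),(634,244)): print('handle end',ray(145+(c[0]-2.2)/5.333,240+(c[1]-2.2)/5.333,.048))
# jig
o=ray(390+260/5,155+296/5,.084+.006*np.cos(np.radians(25))); print('seat',o)
r=P[160:275,395:495].reshape(-1,3); col=px[160:275,395:495].reshape(-1,3)
r0=r[(np.linalg.norm(r[:,:2]-o[:2],axis=1)<.02)]
A=np.c_[r0[:,:2],np.ones(len(r0))]; k=np.linalg.lstsq(A,r0[:,2],rcond=None)[0]; print('seat slope',np.degrees(np.arctan(np.hypot(*k[:2]))),'yaw',np.degrees(np.arctan2(k[1],k[0])),'z at seat',k@[*o[:2],1])
for yaw in (np.degrees(np.arctan2(k[1],k[0])),):
  for it in range(4):
    R=Ro.from_euler('ZY',[yaw,-25],degrees=True).as_matrix(); b=(r-o)@R; b[:,2]+=.006
    bar=b[(abs(b[:,2]-.021)<.004)&(abs(abs(b[:,0])-.073)<.02)]
    A=[]
    for s in(1,-1):
        q=bar[np.sign(bar[:,0])==s]; rc=cv2.minAreaRect((q[:,:2]*1000).astype(np.float32)); print(s,len(q),np.round(rc[0],1),np.round(rc[1],1),rc[2],'z',q[:,2].mean()); A.append(rc)
    a=np.mean([(x[2]+45)%90-45 for x in A]); c=(np.array(A[0][0])-A[1][0]); a2=np.degrees(np.arctan2(c[1],c[0])); print('yaw',yaw,a,a2); yaw+=(a+a2)/2
np.save('b.npy',b); 
hi=b[(b[:,2]>.03)&(abs(b[:,0])<.1)&(abs(b[:,1])<.07)&(b[:,2]<.05)]; print(np.round(hi[np.argsort(hi[:,0])]*1000,0).tolist()[:60])
for c in((345,165),(338,152),(232,462)): 
    print('pin?',c)
E
```

```text
disc (416.7724304199219, 406.6131591796875) 45.38902282714844 [0.4230314  0.39622866 0.01097234] 591 0.01087115796532695
disc (794.6683349609375, 230.5784912109375) 43.366458892822266 [0.81278773 0.23842051 0.00922953] 162 0.008957546108653059
hole [0.53422736 0.23182298 0.01      ]
hole [0.39591106 0.19696864 0.01      ]
handle end [0.4578933  0.24262334 0.048     ]
handle end [0.47009464 0.18285705 0.048     ]
seat [ 0.63088012 -0.22388544  0.08943785]
seat slope 24.334949286216574 yaw -15.814406963176657 z at seat 0.09017565165656463
1 628 [71.5 -8.6] [ 26.6 128. ] 0.5235429406166077 z 0.021094876888077572
-1 620 [-73.8 -20. ] [ 27.4 146.8] 0.2811680734157562 z 0.021093046993810476
yaw -15.814406963176657 0.40235550701618195 4.480634794312389
1 631 [ 71.1 -11.1] [128.   26.6] 88.31105041503906 z 0.021253290758350443
-1 622 [-74.5 -16.9] [146.8  27.4] 88.06852722167969 z 0.02127888933816264
yaw -13.37291181251237 -1.810211181640625 2.2744573112398965
1 629 [ 71.1 -11.3] [128.   26.6] 88.10073852539062 z 0.02127315580316536
-1 620 [-74.6 -16.6] [146.8  27.4] 87.85816955566406 z 0.02
[... 905 characters left out ...]
-94.0, -14.0, 36.0], [-94.0, -1.0, 32.0], [-94.0, -10.0, 33.0], [-94.0, -7.0, 35.0], [-93.0, 1.0, 42.0], [-93.0, -8.0, 42.0], [-93.0, -4.0, 40.0], [-92.0, -2.0, 36.0], [-92.0, -4.0, 34.0], [-92.0, -7.0, 35.0], [-91.0, -9.0, 34.0], [-91.0, -4.0, 32.0], [-90.0, -6.0, 33.0], [-77.0, -6.0, 41.0], [-77.0, -8.0, 41.0], [-76.0, -10.0, 41.0], [-76.0, -6.0, 39.0], [-75.0, -3.0, 42.0], [-74.0, -8.0, 41.0], [-74.0, -10.0, 41.0], [-72.0, -7.0, 40.0], [-72.0, -2.0, 44.0], [-72.0, -4.0, 43.0], [-71.0, -9.0, 41.0], [-71.0, -5.0, 37.0], [-71.0, -2.0, 40.0], [-70.0, -3.0, 34.0], [-70.0, -9.0, 38.0], [-70.0, -6.0, 41.0], [-69.0, -4.0, 37.0], [-69.0, -6.0, 37.0]]
pin? (345, 165)
pin? (338, 152)
pin? (232, 462)
```

```bash
python3 - <<'E'
from h import *
im=load('top'); P=pts(im); px=im['pixels'].astype(float)
def ray(u,v,z):
    d=im['R'].T@np.linalg.inv(im['mtx'])@[u,v,1]; o=-im['R'].T@im['t']; return o+d*(z-o[2])/d[2]
v,u=305,175
w=px[v-25:v+26,u-25:u+26]; m=((w[...,1]/w[...,0]>.78)).astype(np.uint8)
n,l,s,ce=cv2.connectedComponentsWithStats(m); k=l[25,25]; cn=cv2.findContours((l==k).astype(np.uint8),0,1)[0][0]
e=cv2.fitEllipse(cn); print(s[k],ce[k],e, ray(u-25+e[0][0],v-25+e[0][1],.009))
r=P[160:275,395:495].reshape(-1,3); o=np.array([.6309,-.2239,.0894])
for yaw in(-16,-15.3,-14.6):
    R=Ro.from_euler('ZY',[yaw,-25],degrees=True).as_matrix(); b=((r-o)@R+[0,0,.006])*1000
    print(yaw)
    for sg in(1,-1):
        q=b[(abs(b[:,2]-21)<4)&(abs(b[:,0]-sg*73)<20)&(abs(b[:,1]+8)<70)]
        E=[];ys=np.arange(-60,50,6)
        for y in ys:
            t=q[abs(q[:,1]-y)<3,0]; E.append((t.min(),t.max()))
        E=np.array(E); print(sg,'x edges',np.median(E,0),'slopes deg',np.degrees(np.polyfit(ys,E,1)[0]),'y',np.percentile(q[:,1],[.5,99.5]))
        t=b[(abs(b[:,0]-sg*72)<12)&(abs(b[:,1]+6)<12)&(b[:,2]>(43 if sg>0 else 37))&(b[:,2]<50)]
        print(' pin top',t.mean(0).round(1),len(t), (t.min(0)+t.max(0))/2)
    st=b[(abs(b[:,0])<40)&(abs(b[:,1])<35)&(b[:,2]>11)&(b[:,2]<18)]; 
    for sx in(1,-1):
        for sy in(1,-1):
            t=st[(st[:,0]*sx>0)&(st[:,1]*sy>0)]; print(' stop',t.mean(0).round(1),len(t))
E
```

```text
[   0   10   51   41 1224] [28.86111111 28.38888889] ((27.403968811035156, 29.544635772705078), (40.559425354003906, 49.697265625), 80.96844482421875) [0.41347976 0.39002682 0.009     ]
-16
1 x edges [59.14570167 84.30476358] slopes deg [-0.54740224 -0.74586759] y [-71.03850016  55.36761132]
 pin top [71.  -8.1 45.4] 29 [71.31010824 -8.38175808 46.01232289]
-1 x edges [-86.91264602 -61.65101151] slopes deg [-0.93824752 -1.00621946] y [-74.0229463   53.05220987]
 pin top [-72.9 -10.4  40.5] 15 [-73.16009483 -10.32781492  40.45146173]
 stop [28.9 22.9 13.7] 6
 stop [ 30.4 -25.1  13.2] 5
 stop [-28.4  19.4  13.4] 4
 stop [-26.8 -21.9  12.9] 9
-15.3
1 x edges [58.94975558 84.21978612] slopes deg [ 0.09392107 -0.1422017 ] y [-71.77840274  54.61913715]
 pin top [70.9 -8.7 45.4] 29 [71.22785281 -8.96327339 46.03460571]
-1 x edges [-86.92266143 -61.4834849 ] slopes deg [-0.05764131 -0.38687439] y [-73.19747095  53.85202665]
 pin top [-73.   -9.5  40.5] 15 [-73.26843312  -9.32258413  40.48738464]
 stop [28.7 22.7 14.1] 5
 stop [ 30.1 -25.4  13.3] 5
 stop [-29.   20.6  14.2] 5
 stop [-27.  -21.6  13. ] 9
-14.6
1 x edges [58.75355737 84.06744264] slopes deg [0.66554263 0.5636037 ] y [-72.39749401  53.94319165]
 pin top [70.8 -9.3 45.4] 29 [71.13905069 -9.54345083 46.05999469]
-1 x edges [-86.95374436 -61.5488389 ] slopes deg [0.5552487  0.23773724] y [-72.3177135   54.65369274]
 pin top [-73.1  -8.5  40.6] 15 [-73.36580655  -8.31596185  40.51829031]
 stop [29.  22.4 14. ] 5
 stop [ 29.2 -26.1  13. ] 6
 stop [-28.8  20.9  14.1] 5
 stop [-27.2 -21.3  13.1] 9
```

```bash
cat >> h.py <<'E'
YAW=-15.2
RB=Ro.from_euler('ZY',[YAW,-25],degrees=True).as_matrix()
OB=np.array([.6309,-.2239,.0894])+RB@[-.001,-.0005,-.006]
def tool(y,z):
    z=np.array(z)/np.linalg.norm(z); y=np.array(y)-z*(np.dot(y,z)); y/=np.linalg.norm(y)
    return np.c_[np.cross(y,z),y,z]
def yawtool(deg): a=np.radians(deg); return tool([np.cos(a),np.sin(a),0],[0,0,-1])
def plan(p,R,s=None):
    s=s or arm.observe(); R0=Ro.from_rotvec(s['ee_rot']).as_matrix()
    print('pos',np.round(s['position'],4),'F',np.round(s['force'],1),'w',round(float(s['width']),3),'q',np.round(s['joints'],2),'t',s['clock'])
    print(' shift',np.round(R0.T@(np.array(p)-s['position'])/.025,2),'turn',np.round(Ro.from_matrix(R0.T@R).as_rotvec()/.1,2),' shift in new axes',np.round(R.T@(np.array(p)-s['position'])/.025,2))
def bedp(x,y,z): return OB+RB@(np.array([x,y,z])/1000)
RL=tool(RB[:,1],-RB[:,2])   # lens at jig
RP=tool(RB[:,0],-RB[:,2])   # plate at jig
E
python3 - <<'E'
from h import *
im=load('top')
def ray(u,v,z):
    d=im['R'].T@np.linalg.inv(im['mtx'])@[u,v,1]; o=-im['R'].T@im['t']; return o+d*(z-o[2])/d[2]
print(ray(174.87,304.9,.008),ray(175,269,0), ray(175,269,.08))
P=pts(im); v,u=305,175; w=P[v-18:v+19,u-18:u+19].reshape(-1,3); q=w[(w[:,2]>.007)&(w[:,2]<.018)]; print(np.median(q,0),q.mean(0),np.ptp(q,0))
L=ray(174.87,304.9,.008); 
plan([L[0],L[1],.12],yawtool(YAW+90))
print(OB)
E
```

```text
[0.42436622 0.3967262  0.008     ] [0.51009738 0.40205332 0.        ] [0.50529875 0.37838805 0.08      ]
[0.42193962 0.39559253 0.01087359] [0.42308778 0.39606161 0.01098327] [0.07291178 0.06653451 0.01064749]
pos [0.2552 0.5701 0.2448] F [-0.3  0.3 -0.2] w 1.0 q [-1.25  0.44  0.02  1.57 -0.01  1.13 -0.08] t 0.1
 shift [-9.01 -3.56  5.  ] turn [-0.01  0.   -1.56]  shift in new axes [-8.35 -4.92  4.99]
[ 0.63234131 -0.22480972  0.08353954]
```

carry_out(commands=[[1,-1,-0.55,0.5,0,0,-0.78],[1,-1,-0.55,0.5,0,0,-0.78],[1,-1,-0.6,0.6,0,0,0],[1,-1,-0.6,0.6,0,0,0],[1,-1,-0.6,0.6,0,0,0],[1,-1,-0.6,0.6,0,0,0],[1,-1,-0.6,0.6,0,0,0],[1,-1,-0.6,0.6,0,0,0]])

```text
clock: 0.9
position: [0.4132, 0.3992, 0.1297]
ee_rot: [-0.415, -3.114, 0.001]
force: [0.5, 0.6, 0.5]
width: 1.005
gripper_force: 0.0
```

```bash
python3 -c "
from h import *
plan([.423,.396,.021],yawtool(YAW+90))"
```

```text
pos [0.4132 0.3992 0.1297] F [0.5 0.6 0.5] w 1.005 q [-0.88  0.47  0.02  1.83 -0.01  0.84  0.46] t 0.9
 shift [-0.41 -0.02  4.35] turn [-0.   -0.    0.01]  shift in new axes [-0.41 -0.02  4.35]
```

carry_out(commands=[[1,-0.4,0,0.7,0,0,0],[1,0,0,0.9,0,0,0],[1,0,0,0.9,0,0,0],[1,0,0,0.8,0,0,0],[1,0,0,0,0,0,0]])

```text
clock: 1.4
position: [0.4209, 0.396, 0.0454]
ee_rot: [-0.414, -3.111, 0.007]
force: [0.2, -0.3, 0.7]
width: 0.998
gripper_force: 0.0
```

```bash
python3 - <<'E'
from h import *
plan([.423,.396,.021],yawtool(YAW+90))
im=grab('scene'); cv2.imwrite('pics/s2.png',cv2.resize(im['pixels'][280:400,130:290,::-1],(800,600)))
E
```

```text
pos [0.4209 0.396  0.0454] F [ 0.2 -0.3  0.7] w 0.998 q [-0.86  0.6   0.02  1.88 -0.02  0.67  0.47] t 1.4
 shift [-0.09  0.03  0.98] turn [-0.05 -0.02  0.  ]  shift in new axes [-0.08  0.02  0.98]
```

View pics/s2.png

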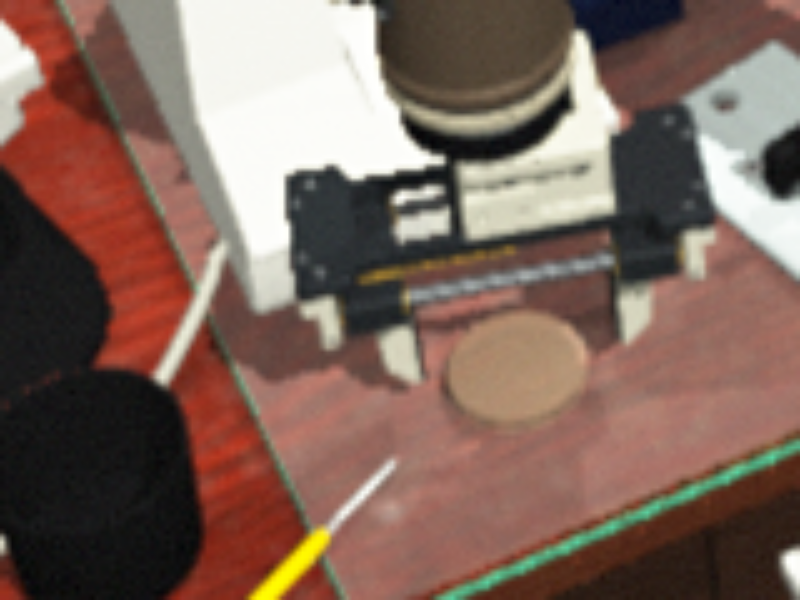

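The open fingers stand either side of the disc: left tip at crop (415,380), right tip at (630,340), disc centre (515,368). I'll check the lens centre through the scene camera's depth.

```bash
python3 - <<'E'
from h import *
im=load('scene'); P=pts(im); s=arm.observe()
w=P[280:400,130:290].reshape(-1,3); q=w[(abs(w[:,2]-.012)<.003)&(np.linalg.norm(w[:,:2]-[.42,.39],axis=1)<.042)]
print(len(q),q.mean(0),(q.min(0)+q.max(0))/2,np.ptp(q,0))
c,r=cv2.minEnclosingCircle((q[:,:2]*1000).astype(np.float32)); print(c,r)
# colour: ray at z=.012 of ellipse top centre, and predicted pixel
d=im['R'].T@np.linalg.inv(im['mtx'])@[130+514/5,280+367/5,1]; o=-im['R'].T@im['t']; print(o+d*(.012-o[2])/d[2])
E
```

```text
289 [0.41838441 0.39809002 0.01127474] [0.41834026 0.39688401 0.01194578] [0.06545498 0.06377377 0.00588168]
(418.798828125, 397.4236145019531) 33.24765396118164
[0.41778551 0.39915958 0.012     ]
```

carry_out(commands=[[1,0,0,0.6,0,0,0],[1,0,0,0.38,0.05,0,0],[0.6,0,0,0,0,0,0],[0.6,0,0,0,0,0,0],[0.6,0,0,0,0,0,0],[0.6,0,0,0,0,0,0],[0.6,0,0,0,0,0,0]], squeeze=12)

```text
clock: 2.15
position: [0.4226, 0.398, 0.0242]
ee_rot: [-0.415, -3.114, 0.006]
force: [-0.7, 0.1, 3.7]
width: 0.715
gripper_force: 12.0
```

carry_out(commands=[[0.6,0,0,-0.5,0,0,0],[0.6,0,0,-1,0,0,0],[0.6,0,0,-1,0,0,0],[0.6,0,0,-1,0,0,0],[0.6,0,0,-1,0,0,0],[0.6,0,0,-1,0,0,0],[0.6,0,0,-1,0,0,0],[0.6,0,0,-1,0,0,0]])

```text
clock: 2.95
position: [0.4224, 0.3982, 0.2131]
ee_rot: [-0.415, -3.114, 0.007]
force: [-0.6, -0.0, -0.2]
width: 0.716
gripper_force: 12.0
```

```bash
python3 - <<'E'
from h import *
s=arm.observe(); im=grab('scene'); P=pts(im); p=np.array(s['position']); R0=Ro.from_rotvec(s['ee_rot']).as_matrix()
b=(P.reshape(-1,3)-p)@R0*1000
q=b[(np.linalg.norm(b,axis=1)<50)&(b[:,2]>-2)&(abs(b[:,1])<32)]; print(len(q),np.percentile(q,[0,5,50,95,100],axis=0).round(1).tolist())
h=np.histogram(q[:,2],bins=range(-2,40,2)); print(list(zip(h[1],h[0])))
t=q[abs(q[:,2]-np.median(q[:,2]))<4]; print(cv2.minEnclosingCircle(t[:,:2].astype(np.float32)))
plan(bedp(0,0,120),RL)
E
```

```text
591 [[-32.2, -32.0, 7.1], [-24.7, -27.4, 10.7], [8.1, -0.5, 14.4], [32.5, 26.3, 21.1], [37.1, 32.0, 27.6]]
[(np.int64(-2), np.int64(0)), (np.int64(0), np.int64(0)), (np.int64(2), np.int64(0)), (np.int64(4), np.int64(0)), (np.int64(6), np.int64(2)), (np.int64(8), np.int64(18)), (np.int64(10), np.int64(67)), (np.int64(12), np.int64(157)), (np.int64(14), np.int64(177)), (np.int64(16), np.int64(85)), (np.int64(18), np.int64(45)), (np.int64(20), np.int64(17)), (np.int64(22), np.int64(13)), (np.int64(24), np.int64(9)), (np.int64(26), np.int64(1)), (np.int64(28), np.int64(0)), (np.int64(30), np.int64(0)), (np.int64(32), np.int64(0)), (np.int64(34), np.int64(0)), (np.int64(36), np.int64(0))]
((1.951045036315918, -1.5748246908187866), 35.93791961669922)
pos [0.4237 0.3997 0.2173] F [1.6 2.  2.8] w 0.715 q [-0.87  0.39  0.03  1.72 -0.01  1.03  0.47] t 3.0
 shift [-12.57 -21.92   1.02] turn [ 0.01 -4.34  0.  ]  shift in new axes [-10.97 -21.92   6.22]
```

carry_out(commands=[[0.6,-0.26,-0.97,-0.5,0,0,0],[0.6,-0.26,-0.97,-0.5,0,0,0],[0.6,-0.26,-0.97,-0.5,0,0,0],[0.6,-0.26,-0.97,-0.5,0,0,0],[0.6,-0.26,-0.97,-0.5,0,0,0],[0.6,-0.26,-0.97,-0.5,0,0,0],[0.6,-0.26,-0.97,0,0,0,0],[0.6,-0.26,-0.97,0,0,0,0]])

```text
clock: 3.8
position: [0.4219, 0.1969, 0.2881]
ee_rot: [0.415, 3.114, -0.006]
force: [-0.1, -0.9, -0.1]
width: 0.713
gripper_force: 12.0
```

carry_out(commands=[[0.6,-0.26,-0.97,0,0,0,0],[0.6,-0.26,-0.97,0,0,0,0],[0.6,-0.26,-0.97,0,0,0,0],[0.6,-0.26,-0.97,0,0,0,0],[0.6,-0.26,-0.97,0,0,0,0],[0.6,-0.26,-0.97,0,0,0,0],[0.6,-0.26,-0.97,0,0,0,0],[0.6,-0.26,-0.97,0,0,0,0]])

```text
clock: 4.6
position: [0.421, -0.0039, 0.2886]
ee_rot: [-0.415, -3.114, 0.007]
force: [1.1, -0.8, -0.1]
width: 0.714
gripper_force: 12.0
```

carry_out(commands=[[0.6,-0.26,-0.97,0,0,-0.5,0],[0.6,-0.26,-0.97,0,0,-0.5,0],[0.6,-0.26,-0.97,0,0,-0.5,0],[0.6,-0.26,-0.97,0,0,-0.5,0],[0.6,-0.4,-0.97,0,0,-0.5,0],[0.6,-0.6,-0.5,0,0,-0.5,0],[0.6,-0.6,0,0,0,-0.5,0],[0.6,-0.6,0,0,0,-0.5,0]])

```text
clock: 5.4
position: [0.4622, -0.1532, 0.3066]
ee_rot: [0.363, 2.718, -0.08]
force: [0.1, -0.3, -0.6]
width: 0.714
gripper_force: 12.0
```

```bash
python3 -c "
from h import *
plan(bedp(2,0,80),RL)"
```

```text
pos [ 0.4622 -0.1532  0.3066] F [ 0.1 -0.3 -0.6] w 0.714 q [-0.26 -0.1   0.41  2.14  0.13  0.7   1.38] t 5.4
 shift [-3.21 -0.95  7.88] turn [-0.04 -0.34  0.01]  shift in new axes [-2.94 -0.98  7.98]
```

carry_out(commands=[[0.6,-0.6,-0.2,0.8,-0.04,-0.34,0],[0.6,-0.6,-0.2,1,0,0,0],[0.6,-0.6,-0.2,1,0,0,0],[0.6,-0.6,-0.2,1,0,0,0],[0.6,-0.55,-0.2,1,0,0,0],[0.6,0,0,1,0,0,0],[0.6,0,0,1,0,0,0],[0.6,0,0,0.6,0,0,0]])

```text
clock: 6.2
position: [0.5949, -0.2142, 0.1669]
ee_rot: [0.356, 2.689, -0.079]
force: [-0.2, -0.9, 0.4]
width: 0.713
gripper_force: 12.0
```

```bash
python3 - <<'E'
from h import *
plan(bedp(2,0,50),RL)
im=grab('top'); cv2.imwrite('pics/t3.png',cv2.resize(im['pixels'][165:265,390:490,::-1],(600,600),interpolation=cv2.INTER_CUBIC))
im=grab('scene'); a=im['pixels'][140:290,340:490,::-1];cv2.imwrite('pics/s3.png',cv2.resize(a,(600,600),interpolation=cv2.INTER_CUBIC))
E
```

```text
pos [ 0.5949 -0.2142  0.1669] F [-0.2 -0.9  0.4] w 0.713 q [-0.02  0.35  0.36  2.06 -0.41  0.34  1.96] t 6.2
 shift [-0.09 -0.02  1.68] turn [ 0.   -0.04  0.02]  shift in new axes [-0.08 -0.02  1.68]
```

View pics/t3.png

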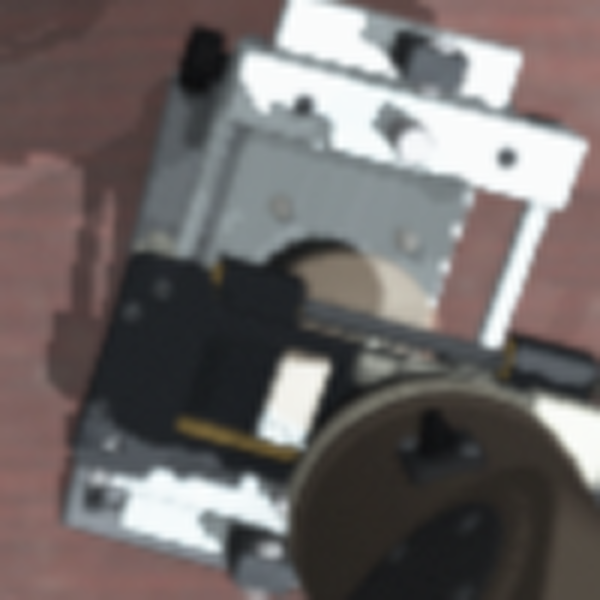

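The top view at hover shows the far arc of the lens at crop (290–440, 250–320), just beside the fingers. I'll fit a circle to that arc in bed axes.

```bash
python3 - <<'E'
from h import *
from scipy.optimize import least_squares
s=arm.observe(); print('tcp bed',((np.array(s['position'])-OB)@RB*1000).round(1))
for n in('top','scene'):
    im=load(n); P=pts(im); col=im['pixels'].astype(int)
    b=((P-OB)@RB*1000); 
    m=(abs(b[...,2]-77)<8)&(abs(b[...,0])<45)&(abs(b[...,1])<31)&(col[...,0]-col[...,2]>10)&(col[...,0]>90)
    q=b[m]; print(n,len(q),q.mean(0).round(1) if len(q) else '')
    if len(q)<20: continue
    print(' z',np.percentile(q[:,2],[5,50,95]).round(1),'x',q[:,0].min(),q[:,0].max())
    for sg in(1,-1):
        E=[]
        for y in range(-28,29,4):
            t=q[abs(q[:,1]-y)<2]
            if len(t)>2: E.append((t[:,0].max() if sg>0 else t[:,0].min(),y))
        E=np.array(E)
        if len(E)>4:
            f=least_squares(lambda c:np.hypot(E[:,0]-c[0],E[:,1]-c[1])-33.5,[0,0],loss='soft_l1'); print(' side',sg,f.x.round(1),'rms',np.sqrt((f.fun**2).mean()).round(2),E.round(0).tolist())
E
```

```text
tcp bed [-0.5  0.4 92.1]
top 184 [22.1 -1.4 77.7]
 z [74.  77.9 80.9] x -8.895490052935607 34.209891446375885
 side 1 [0.6 0.3] rms 0.88 [[23.0, -28.0], [23.0, -24.0], [27.0, -20.0], [28.0, -16.0], [31.0, -12.0], [34.0, -8.0], [34.0, -4.0], [34.0, 0.0], [34.0, 4.0], [33.0, 8.0], [32.0, 12.0], [30.0, 16.0], [28.0, 20.0]]
 side -1 [-16.6 -17.2] rms 7.11 [[5.0, -28.0], [16.0, -24.0], [16.0, -20.0], [16.0, -16.0], [17.0, -12.0], [17.0, -8.0], [17.0, -4.0], [17.0, 0.0], [-6.0, 4.0], [-7.0, 8.0], [-9.0, 12.0], [-8.0, 16.0], [22.0, 20.0]]
scene 213 [-13.2  -3.7  77.5]
 z [71.8 77.4 82.8] x -36.00789672110257 22.526024193191876
 side 1 [-14.  -13.5] rms 4.28 [[17.0, -28.0], [17.0, -24.0], [19.0, -20.0], [19.0, -16.0], [23.0, -12.0], [17.0, -8.0], [17.0, -4.0], [17.0, 0.0], [16.0, 4.0], [-4.0, 8.0], [-10.0, 12.0], [-9.0, 16.0], [-5.0, 20.0], [-10.0, 24.0], [-8.0, 28.0]]
 side -1 [-0.8 -0.6] rms 1.52 [[-19.0, -28.0], [-23.0, -24.0], [-29.0, -20.0], [-32.0, -16.0], [-28.0, -12.0], [-36.0, -8.0], [-35.0, -4.0], [-35.0, 0.0], [-33.0, 4.0], [-31.0, 8.0], [-31.0, 12.0], [-30.0, 16.0], [-27.0, 20.0], [-21.0, 24.0], [-20.0, 28.0]]
```

carry_out(commands=[[0.6,0,0,0.8,0,0,0],[0.6,0,0,0.8,0,0,0],[0.6,0,0,0.5,0,0,0],[0.6,0,0,0.1,0,0,0],[0.6,0,0,0,0,0,0]])

```text
clock: 6.8
position: [0.6174, -0.2205, 0.119]
ee_rot: [0.355, 2.687, -0.08]
force: [-0.2, 0.0, -0.0]
width: 0.712
gripper_force: 12.0
```

```bash
python3 -c "
from h import *
plan(bedp(-.5,.2,31),RL)"
```

```text
pos [ 0.6174 -0.2205  0.119 ] F [-0.2  0.  -0. ] w 0.712 q [ 0.07  0.45  0.25  2.04 -0.48  0.25  2.02] t 6.8
 shift [ 0.05 -0.    0.31] turn [-0.   -0.02  0.02]  shift in new axes [ 0.05 -0.    0.31]
```

carry_out(commands=[[0.6,0,0,0.12,0,0,0],[0.6,0,0,0.1,0,0,0],[0.6,0,0,0,0,0,0]])

```text
clock: 7.1
position: [0.6197, -0.221, 0.1136]
ee_rot: [0.355, 2.687, -0.08]
force: [0.1, 0.8, 0.2]
width: 0.714
gripper_force: 12.0
```

```bash
python3 -c "
from h import *
plan(bedp(-.5,.2,31),RL)"
```

```text
pos [ 0.6197 -0.221   0.1136] F [0.1 0.8 0.2] w 0.714 q [ 0.08  0.46  0.24  2.04 -0.48  0.24  2.03] t 7.1
 shift [ 0.05 -0.01  0.07] turn [-0.   -0.02  0.02]  shift in new axes [ 0.05 -0.01  0.07]
```

carry_out(commands=[[0.6,0,0,0.06,0,0,0],[0.6,0,0,0.06,0,0,0],[0.6,0,0,0,0,0,0]])

```text
clock: 7.4
position: [0.6209, -0.2213, 0.1111]
ee_rot: [0.355, 2.687, -0.08]
force: [-3.1, 1.3, 6.8]
width: 0.718
gripper_force: 12.0
```

```bash
python3 -c "
from h import *
plan(bedp(-.5,.2,31),RL)"
```

```text
pos [ 0.6209 -0.2213  0.1111] F [-3.1  1.3  6.8] w 0.718 q [ 0.09  0.47  0.23  2.04 -0.49  0.23  2.03] t 7.4
 shift [ 0.05 -0.01 -0.04] turn [-0.   -0.02  0.02]  shift in new axes [ 0.05 -0.01 -0.04]
```

Contact is square to the seat. Releasing, then retracting.

carry_out(commands=[[0.84,0,0,0,0,0,0],[0.84,0,0,0,0,0,0],[0.84,0,0,0,0,0,0],[0.84,0,0,-0.2,0,0,0],[0.84,0,0,-0.8,0,0,0],[0.84,0,0,-1,0,0,0],[0.84,0,0,-1,0,0,0],[0.84,0,0,-1,0,0,0]])

```text
clock: 8.2
position: [0.5796, -0.2102, 0.2024]
ee_rot: [0.356, 2.687, -0.08]
force: [0.4, 0.7, 1.1]
width: 0.837
gripper_force: 0.0
```

carry_out(commands=[[0.84,0.8,0,-1,0,0,0],[0.84,1,0,-1,0,0.5,0],[0.84,1,0,-1,0,0.8,0],[0.84,1,0,0,0,0.8,0],[0.84,1,0.5,0,0,0.8,0],[0.84,0.5,1,0,0,0.8,0],[0.84,0,1,0,0,0.6,0]])

```text
clock: 8.9
position: [0.4454, -0.1089, 0.2272]
ee_rot: [0.414, 3.114, -0.001]
force: [0.4, -0.6, -1.1]
width: 0.838
gripper_force: 0.0
```

```bash
python3 - <<'E'
from h import *
im=grab('top'); P=pts(im); col=im['pixels'].astype(int); b=((P-OB)@RB*1000)
cv2.imwrite('pics/t4.png',cv2.resize(im['pixels'][155:275,390:500,::-1],(550,600),interpolation=cv2.INTER_CUBIC))
m=(np.hypot(b[...,0],b[...,1])<42)&(b[...,2]>2)&(b[...,2]<30)&(col[...,0]-col[...,2]>10); q=b[m]; print(len(q),q.mean(0),np.ptp(q,0))
A=np.c_[q[:,:2],np.ones(len(q))]; print('plane',np.linalg.lstsq(A,q[:,2],rcond=None)[0])
plan([.4645,.2145,.25],yawtool(14.1))
plan([.4645,.2145,.25],yawtool(194.1))
E
```

```text
593 [ 4.48594607  2.23338976 17.17825868] [61.66894234 60.59412212 14.88594737]
plane [-2.23832954e-02 -1.60842120e-02  1.73145912e+01]
pos [ 0.4488 -0.1044  0.2271] F [ 4.7  3.1 -0.6] w 0.84 q [-0.34  0.19  0.54  2.01 -0.12  0.97  1.57] t 8.95
 shift [ 2.66 12.49 -0.91] turn [-0.000e+00 -1.000e-02  1.066e+01]  shift in new axes [12.22  3.72 -0.92]
pos [ 0.4488 -0.1044  0.2271] F [ 4.7  3.1 -0.6] w 0.84 q [-0.34  0.19  0.54  2.01 -0.12  0.97  1.57] t 8.95
 shift [ 2.66 12.49 -0.91] turn [ 1.000e-02 -0.000e+00 -2.076e+01]  shift in new axes [-12.22  -3.72  -0.92]
```

View pics/t4.png

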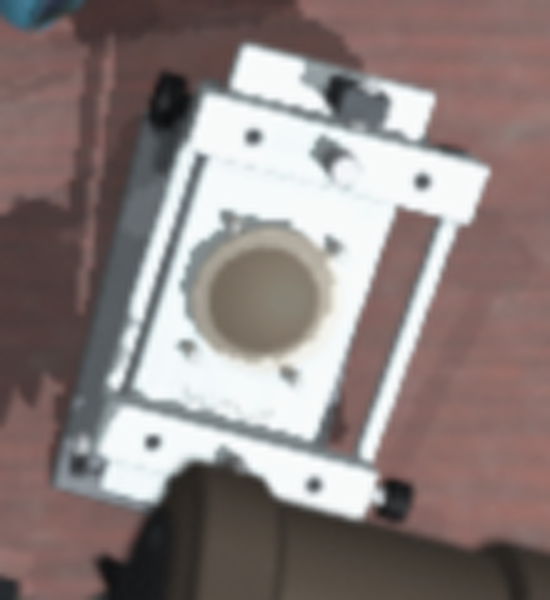

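The lens sits centred between the four stops, at crop (261,292), flat within noise. Next, the plate.

carry_out(commands=[[0.84,0.21,1,0,0,0,0],[0.84,0.21,1,0,0,0,0],[0.84,0.21,1,0,0,0,0],[0.84,0.21,1,0,0,0,0],[0.84,0.21,1,0,0,0,0],[0.84,0.21,1,0,0,0,0],[0.84,0.21,1,0,0,0,0],[0.84,0.21,1,0,0,0,0]])

```text
clock: 9.75
position: [0.4583, 0.0953, 0.2266]
ee_rot: [0.412, 3.11, -0.002]
force: [0.0, 0.1, 0.2]
width: 0.84
gripper_force: 0.0
```

carry_out(commands=[[0.6,0.21,1,0,0,0,0],[0.6,0.21,1,0,0,0,0],[0.6,0.21,1,0,0,0,0],[0.6,0.21,1,0,0,0,0],[0.6,0,0,0,0,0,1],[0.6,0,0,0,0,0,1],[0.6,0,0,0,0,0,1],[0.6,0,0,0,0,0,1]])

```text
clock: 10.55
position: [0.4641, 0.1963, 0.2263]
ee_rot: [1.027, 2.964, -0.001]
force: [0.8, -0.2, 0.1]
width: 0.601
gripper_force: 0.0
```

carry_out(commands=[[0.6,0,0,0,0,0,1],[0.6,0,0,0,0,0,1],[0.6,0,0,0,0,0,1],[0.6,0,0,0,0,0,1],[0.6,0,0,0,0,0,1],[0.6,0,0,0,0,0,1],[0.6,0,0,0,0,0,0.6],[0.6,0,0,0,0,0,0]])

```text
clock: 11.35
position: [0.4641, 0.1964, 0.2263]
ee_rot: [1.929, 2.474, 0.001]
force: [-0.4, -0.5, 0.3]
width: 0.599
gripper_force: 0.0
```

```bash
python3 -c "
from h import *
plan([.4645,.2145,.034],yawtool(14.1))"
```

```text
pos [0.4641 0.1964 0.2263] F [-0.4 -0.5  0.3] w 0.599 q [-0.96  0.27  0.56  1.93 -0.17  0.99 -0.07] t 11.35
 shift [0.72 0.17 7.69] turn [0.03 0.03 0.01]  shift in new axes [0.7  0.19 7.69]
```

carry_out(commands=[[0.6,0.7,0.18,0.9,0.03,0.03,0],[0.6,0,0,1,0,0,0],[0.6,0,0,1,0,0,0],[0.6,0,0,1,0,0,0],[0.6,0,0,1,0,0,0],[0.6,0,0,1,0,0,0],[0.6,0,0,0.8,0,0,0],[0.6,0,0,0,0,0,0]])

```text
clock: 12.15
position: [0.4629, 0.2137, 0.0567]
ee_rot: [-1.927, -2.479, 0.006]
force: [0.3, -0.8, -0.8]
width: 0.603
gripper_force: 0.0
```

```bash
python3 -c "
from h import *
plan([.4645,.2145,.034],yawtool(14.1))"
```

```text
pos [0.4629 0.2137 0.0567] F [ 0.3 -0.8 -0.8] w 0.603 q [-0.85  0.53  0.43  2.07 -0.37  0.62  0.08] t 12.15
 shift [0.02 0.07 0.91] turn [-0.04  0.01  0.03]  shift in new axes [0.02 0.07 0.91]
```

carry_out(commands=[[0.6,0,0.07,0.6,-0.04,0,0],[0.6,0,0,0.31,0,0,0],[0.1,0,0,0,0,0,0],[0.1,0,0,0,0,0,0],[0.1,0,0,0,0,0,0],[0.1,0,0,0,0,0,0],[0.1,0,0,0,0,0,0],[0.1,0,0,0,0,0,0]], squeeze=60)

```text
clock: 12.95
position: [0.4659, 0.215, 0.0361]
ee_rot: [1.929, 2.477, 0.005]
force: [-0.9, -0.9, 1.6]
width: 0.152
gripper_force: 60.0
```

```bash
python3 -c "
from h import *
plan([.4645,.2145,.034],yawtool(14.1))"
```

```text
pos [0.4659 0.215  0.0361] F [-0.9 -0.9  1.6] w 0.152 q [-0.83  0.56  0.4   2.08 -0.39  0.57  0.1 ] t 12.95
 shift [-0.01 -0.06  0.08] turn [ 0.04 -0.    0.02]  shift in new axes [-0.01 -0.06  0.08]
```

carry_out(commands=[[0.1,0,0,-0.5,0,0,0],[0.1,0,0,-1,0,0,0],[0.1,0,0,-1,0,0,0],[0.1,0,0,-1,0,0,0],[0.1,0,0,-1,0,0,0],[0.1,0,0,-1,0,0,0],[0.1,0,0,-1,0,0,0],[0.1,0,0,-1,0,0,0]])

```text
clock: 13.75
position: [0.4647, 0.2141, 0.2248]
ee_rot: [1.929, 2.476, 0.003]
force: [0.1, 1.1, -4.6]
width: 0.15
gripper_force: 60.0
```

carry_out(commands=[[0.1,0,-0.6,-1,0,0,0],[0.1,0,-0.6,-1,0,0,0],[0.1,-0.97,-0.24,-1,0,0,0],[0.1,-0.97,-0.24,0,0,0,0],[0.1,-0.97,-0.24,0,0,0,0],[0.1,-0.97,-0.24,0,0,0,0],[0.1,-0.97,-0.24,0,0,0,0],[0.1,-0.97,-0.24,0,0,0,0]])

```text
clock: 14.55
position: [0.4358, 0.0558, 0.2983]
ee_rot: [1.93, 2.477, 0.004]
force: [-0.0, -0.4, -4.9]
width: 0.148
gripper_force: 60.0
```

carry_out(commands=[[0.1,-0.97,-0.24,0,0,0,0],[0.1,-0.97,-0.24,0,0,0,0],[0.1,-0.97,-0.24,0,0,0,0],[0.1,-0.97,-0.24,0,0,0,0],[0.1,-0.97,-0.24,0,0,0,0],[0.1,-0.97,-0.24,0,0,0,0],[0.1,-0.97,-0.24,0,0,0,0],[0.1,-0.97,-0.24,0,0,0,0]])

```text
clock: 15.35
position: [0.4366, -0.1435, 0.2982]
ee_rot: [1.93, 2.477, 0.005]
force: [0.6, 0.1, -4.8]
width: 0.148
gripper_force: 60.0
```

```bash
python3 -c "
from h import *
plan(bedp(0,-8.5,21+34+70),RP)"
```

```text
pos [ 0.4366 -0.1435  0.2982] F [ 0.6  0.1 -4.8] w 0.148 q [-0.58  0.12  0.89  1.93 -0.1   1.14  0.6 ] t 15.35
 shift [-4.33  4.77  4.07] turn [-4.24 -1.13  5.04]  shift in new axes [-1.42  3.99  6.33]
```

carry_out(commands=[[0.1,0,0,0,-0.53,-0.14,0.63],[0.1,0,0,0,-0.53,-0.14,0.63],[0.1,0,0,0,-0.53,-0.14,0.63],[0.1,0,0,0,-0.53,-0.14,0.63],[0.1,0,0,0,-0.53,-0.14,0.63],[0.1,0,0,0,-0.53,-0.14,0.63],[0.1,0,0,0,-0.53,-0.14,0.63],[0.1,0,0,0,-0.53,-0.14,0.63]])

```text
clock: 16.15
position: [0.4364, -0.1427, 0.2978]
ee_rot: [2.204, 1.679, 0.377]
force: [-0.5, 0.6, -4.3]
width: 0.148
gripper_force: 60.0
```

carry_out(commands=[[0.1,-0.7,0.5,0.6,0,0,0],[0.1,-0.7,0.5,0.8,0,0,0],[0.1,0,0.75,0.8,0,0,0],[0.1,0,0.75,0.8,0,0,0],[0.1,0,0.75,0.8,0,0,0],[0.1,0,0.7,0.8,0,0,0],[0.1,0,0,0.8,0,0,0],[0.1,0,0,0,0,0,0]])

```text
clock: 16.95
position: [0.5661, -0.2129, 0.2157]
ee_rot: [2.205, 1.687, 0.37]
force: [-1.2, -0.1, -4.1]
width: 0.148
gripper_force: 60.0
```

```bash
python3 - <<'E'
from h import *
plan(bedp(0,-8.5,21+34+40),RP)
s=arm.observe(); print('tcp bed',((np.array(s['position'])-OB)@RB*1000).round(1))
for n in('top','scene'):
    im=grab(n)
    P=pts(im); b=((P-OB)@RB*1000).reshape(-1,3)
    h=np.histogram(b[(abs(b[:,0])<95)&(abs(b[:,1])<60)][:,2],bins=range(20,180,5)); print(list(zip(h[1].tolist(),h[0].tolist())))
a=load('top')['pixels'][165:285,380:500,::-1]; c=load('scene')['pixels'][130:280,340:490,::-1]
cv2.imwrite('pics/c5.png',np.hstack([cv2.resize(x,(400,400),interpolation=cv2.INTER_CUBIC) for x in(a,c)]))
E
```

```text
pos [ 0.5661 -0.2129  0.2157] F [-1.2 -0.1 -4.1] w 0.148 q [-0.4   0.29  0.84  2.09 -0.59  0.49  0.59] t 16.95
 shift [-0.11  0.21  2.12] turn [-0.06 -0.01  0.  ]  shift in new axes [-0.1   0.2   2.12]
tcp bed [ -4.9  -5.9 148.1]
[(20, 403), (25, 22), (30, 6), (35, 13), (40, 11), (45, 7), (50, 0), (55, 0), (60, 0), (65, 0), (70, 0), (75, 0), (80, 0), (85, 0), (90, 0), (95, 0), (100, 0), (105, 0), (110, 4), (115, 368), (120, 1381), (125, 91), (130, 2), (135, 3), (140, 5), (145, 6), (150, 4), (155, 17), (160, 7), (165, 2), (170, 0)]
[(20, 259), (25, 83), (30, 10), (35, 5), (40, 6), (45, 1), (50, 0), (55, 0), (60, 0), (65, 0), (70, 0), (75, 0), (80, 0), (85, 0), (90, 0), (95, 0), (100, 0), (105, 0), (110, 11), (115, 153), (120, 555), (125, 375), (130, 33), (135, 9), (140, 13), (145, 13), (150, 11), (155, 13), (160, 15), (165, 5), (170, 1)]
```

View pics/c5.png

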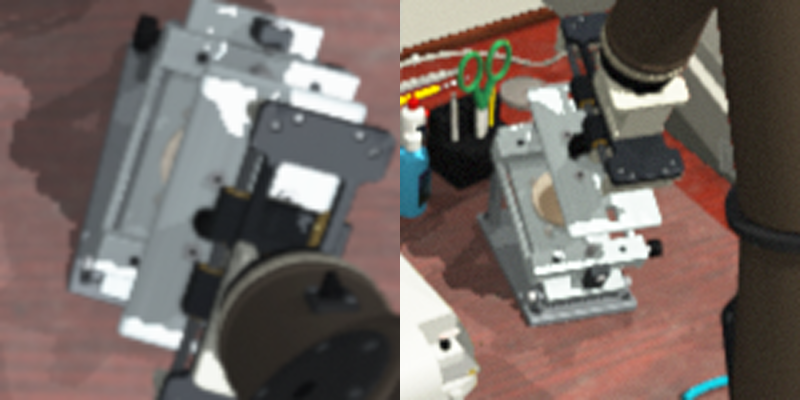

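The left half shows the plate held over the jig, parallel to it and offset toward −x, with the round hole end uppermost. The right half shows the same from the scene camera. I'll measure the plate's edges in bed axes.

```bash
cat > plate.py <<'E'
from h import *
def meas(zt,names=('top','scene')):
    s=arm.observe(); t=(np.array(s['position'])-OB)@RB*1000; print('tcp bed',t.round(1))
    for n in names:
        im=load(n); b=((pts(im)-OB)@RB*1000).reshape(-1,3)
        q=b[(abs(b[:,2]-zt)<4.5)&(abs(b[:,0]-t[0])<100)&(b[:,1]-t[1]<60)&(b[:,1]-t[1]>-60)]
        k=np.linalg.lstsq(np.c_[q[:,:2]-t[:2],np.ones(len(q))],q[:,2],rcond=None)[0]
        print(n,len(q),'plane',k.round(4))
        xs=np.arange(-80,81,8); L=np.array([(x,q[abs(q[:,0]-t[0]-x)<4][:,1].max()) for x in xs if (abs(q[:,0]-t[0]-x)<4).sum()>5]); f=np.polyfit(L[:,0],L[:,1],1); r=L[:,1]-np.polyval(f,L[:,0]); f=np.polyfit(*L[abs(r)<2].T,1)
        print(' left edge y at tcp',f[1].round(1),'slope deg',np.degrees(np.arctan(f[0])).round(2),'=> centre y',(f[1]-50).round(1))
        for sg in(1,-1):
            E=[]
            for y in range(-44,45,4):
                u=q[abs(q[:,1]-t[1]-y)<2][:,0]*sg
                if len(u)>3 and u.max()-sg*t[0]>80: E.append((y,sg*u.max()))
            E=np.array(E)
            if len(E)>3:
                f=np.polyfit(E[:,0],E[:,1],1); print(' end',sg,'median x',np.median(E[:,1]).round(1),'=> centre x',(np.median(E[:,1])-sg*90).round(1),'slope',np.degrees(np.arctan(f[0])).round(2),len(E))
E
python3 -c "
from plate import *
meas(121.5)"
```

```text
tcp bed [ -4.   -6.5 150.1]
top 1786 plane [-9.100000e-03 -2.400000e-03  1.218527e+02]
 left edge y at tcp 43.4 slope deg 0.02 => centre y -6.6
 end 1 median x 83.4 => centre x -6.6 slope 0.53 23
 end -1 median x -94.5 => centre x -4.5 slope -2.36 11
scene 839 plane [-2.000000e-03  1.500000e-03  1.223407e+02]
 left edge y at tcp 43.2 slope deg 0.27 => centre y -6.8
 end 1 median x 79.1 => centre x -10.9 slope -1.98 10
 end -1 median x -97.8 => centre x -7.8 slope -0.29 22
```

carry_out(commands=[[0.1,-0.08,0.2,0.8,-0.05,0,0],[0.1,0,0,0.8,0,0,0],[0.1,0,0,0.6,0,0,0],[0.1,0,0,0.2,0,0,0],[0.1,0,0,0,0,0,0],[0.1,0,0,0,0,0,0]])

```text
clock: 17.65
position: [0.5958, -0.2231, 0.1672]
ee_rot: [2.198, 1.681, 0.38]
force: [-0.8, -0.2, -4.4]
width: 0.152
gripper_force: 60.0
```

```bash
python3 - <<'E'
from plate import *
plan(bedp(1.3,-8.3,80),RP)
grab('top')
meas(arm.observe()['position'] is not None and (((np.array(arm.observe()['position'])-OB)@RB)[2]*1000-27),('top',))
im=load('top'); cv2.imwrite('pics/t6.png',cv2.resize(im['pixels'][160:270,390:500,::-1],(600,600),interpolation=cv2.INTER_CUBIC))
E
```

```text
pos [ 0.5958 -0.2231  0.1672] F [-0.8 -0.2 -4.4] w 0.152 q [-0.22  0.4   0.66  2.08 -0.78  0.4   0.76] t 17.65
 shift [-0.01 -0.07  0.44] turn [ 0.06 -0.02 -0.  ]  shift in new axes [-0.01 -0.07  0.44]
tcp bed [ 3.1 -7.9 90.9]
top 1574 plane [ 4.00000e-04 -3.40000e-03  6.47019e+01]
 left edge y at tcp 41.1 slope deg -0.14 => centre y -8.9
 end 1 median x 91.5 => centre x 1.5 slope 0.1 23
 end -1 median x -86.5 => centre x 3.5 slope -1.53 11
```

View pics/t6.png

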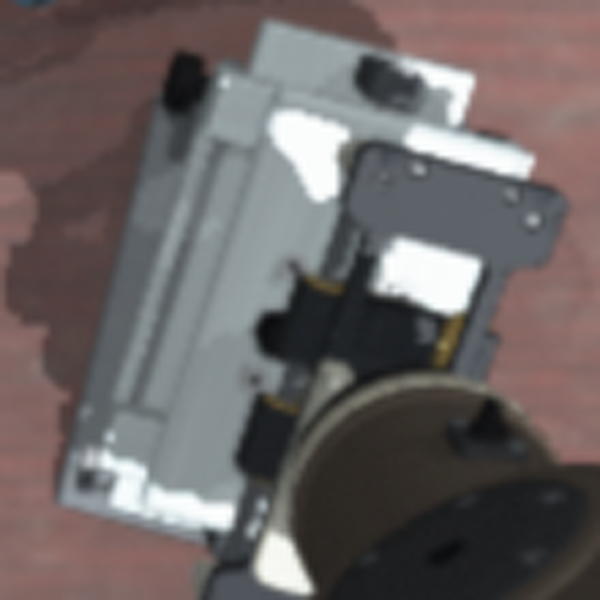

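The plate is now close above the pins and aligned with the bed: its left edge runs from about crop (275,85) to (150,500). I'll trim x and feel downward.

carry_out(commands=[[0.1,0,-0.08,0.2,0.06,-0.02,0],[0.1,0,0,0.15,0,0,0],[0.1,0,0,0,0,0,0],[0.1,0,0,0,0,0,0]])

```text
clock: 18.1
position: [0.5976, -0.2236, 0.157]
ee_rot: [2.203, 1.684, 0.371]
force: [0.6, 0.0, -3.2]
width: 0.152
gripper_force: 60.0
```

```bash
cat >> plate.py <<'E'
def st():
    s=arm.observe(); t=(np.array(s['position'])-OB)@RB*1000
    R0=Ro.from_rotvec(s['ee_rot']).as_matrix()
    print('tcp bed',t.round(2),'F bed',(np.array(s['force'])@RB).round(1),'M bed',(np.array(s['ft_torque'])@RB).round(2),'turn err',np.round(Ro.from_matrix(R0.T@RP).as_rotvec()/.1,3),'w',s['width'],'q',np.round(s['joints'],2),s['clock'])
E
python3 -c "
from plate import *
st()"
```

```text
tcp bed [ 0.38 -7.93 80.91] F bed [-0.9  0.2 -3.2] M bed [-0.11  0.96  0.05] turn err [-0.018  0.003 -0.001] w 0.15199757128328542 q [-0.21  0.42  0.64  2.07 -0.8   0.39  0.77] 18.1
```

carry_out(commands=[[0.1,0,0.03,0.06,0,0,0],[0.1,0,0,0.06,0,0,0],[0.1,0,0,0,0,0,0]])

```text
clock: 18.4
position: [0.5995, -0.2241, 0.1546]
ee_rot: [2.203, 1.684, 0.371]
force: [0.0, 0.5, -4.5]
width: 0.153
gripper_force: 60.0
```

```bash
python3 -c "
from plate import *
st()"
```

```text
tcp bed [ 1.18 -7.96 77.85] F bed [-2.   0.4 -4. ] M bed [-0.08  0.99  0.03] turn err [-0.016  0.003 -0.001] w 0.15267397316169412 q [-0.2   0.42  0.64  2.07 -0.81  0.39  0.78] 18.4
```

carry_out(commands=[[0.1,0,0,0.06,0,0,0],[0.1,0,0,0,0,0,0]])

```text
clock: 18.6
position: [0.6001, -0.2243, 0.1533]
ee_rot: [2.203, 1.684, 0.372]
force: [-0.6, -0.0, -4.5]
width: 0.151
gripper_force: 60.0
```

```bash
python3 -c "
from plate import *
st()"
```

```text
tcp bed [ 1.16 -7.93 76.4 ] F bed [-2.4 -0.2 -3.9] M bed [-0.07  0.95  0.14] turn err [-0.016  0.003 -0.001] w 0.15087406352646096 q [-0.2   0.42  0.63  2.07 -0.81  0.38  0.78] 18.6
```

carry_out(commands=[[0.1,0,0,0.08,0,0,0],[0.1,0,0,0,0,0,0]])

```text
clock: 18.8
position: [0.6009, -0.2244, 0.1514]
ee_rot: [2.203, 1.684, 0.372]
force: [0.2, 0.2, -4.1]
width: 0.144
gripper_force: 60.0
```

```bash
python3 -c "
from plate import *
st()"
```

```text
tcp bed [ 1.12 -7.87 74.34] F bed [-1.6  0.2 -3.8] M bed [-0.1   0.94  0.05] turn err [-0.017  0.002 -0.001] w 0.144280754127299 q [-0.19  0.43  0.62  2.07 -0.82  0.38  0.79] 18.8
```

carry_out(commands=[[0.1,0,0,0.08,0,0,0],[0.1,0,0,0,0,0,0]])

```text
clock: 19.0
position: [0.6018, -0.2247, 0.1496]
ee_rot: [2.202, 1.684, 0.372]
force: [-1.0, -0.5, -4.0]
width: 0.146
gripper_force: 60.0
```

```bash
python3 -c "
from plate import *
st()"
```

```text
tcp bed [ 1.17 -7.91 72.34] F bed [-2.4 -0.7 -3.3] M bed [-0.07  0.99  0.04] turn err [-0.016  0.003 -0.001] w 0.14614444194880322 q [-0.19  0.43  0.62  2.07 -0.82  0.38  0.79] 19.0
```

Both pins have entered with no side force. I'll continue to the plungers.

carry_out(commands=[[0.1,0,0,0.08,0,0,0],[0.1,0,0,0.06,0,0,0],[0.1,0,0,0,0,0,0]])

```text
clock: 19.3
position: [0.6026, -0.2249, 0.1461]
ee_rot: [2.204, 1.684, 0.371]
force: [-4.0, 1.3, -1.7]
width: 0.151
gripper_force: 60.0
```

```bash
python3 -c "
from plate import *
st()"
```

```text
tcp bed [ 0.43 -7.91 68.86] F bed [-4.5  0.2  0.2] M bed [-0.07  1.7   0.01] turn err [-0.027 -0.001 -0.003] w 0.15063807927991754 q [-0.18  0.44  0.61  2.07 -0.83  0.37  0.8 ] 19.3
```

carry_out(commands=[[0.1,0,0,0.08,0,0,0],[0.1,0,0,0,0,0,0]])

```text
clock: 19.5
position: [0.6038, -0.2254, 0.1448]
ee_rot: [2.203, 1.683, 0.372]
force: [-3.8, 1.7, -0.6]
width: 0.146
gripper_force: 60.0
```

```bash
python3 -c "
from plate import *
st()"
```

```text
tcp bed [ 1.03 -8.06 67.07] F bed [-4.   0.6  1.3] M bed [-0.17  1.59  0.07] turn err [-0.017  0.002 -0.004] w 0.14620489814578888 q [-0.17  0.44  0.6   2.07 -0.84  0.37  0.8 ] 19.5
```

carry_out(commands=[[0.1,0,-0.02,0.08,0,0,0],[0.1,0,0,0.08,0,0,0],[0.1,0,0,0,0,0,0]])

```text
clock: 19.8
position: [0.6051, -0.2257, 0.1406]
ee_rot: [2.203, 1.684, 0.371]
force: [1.2, -1.0, -7.4]
width: 0.148
gripper_force: 60.0
```

```bash
python3 -c "
from plate import *
st()"
```

```text
tcp bed [ 0.53 -8.   62.67] F bed [-1.8 -0.6 -7.3] M bed [-0.24  1.05  0.03] turn err [-0.019  0.006 -0.001] w 0.14819592510649246 q [-0.16  0.45  0.59  2.07 -0.85  0.36  0.81] 19.8
```

carry_out(commands=[[0.1,0,0,0.08,0,0,0],[0.1,0,0,0.08,0,0,0],[0.1,0,0,0,0,0,0]])

```text
clock: 20.1
position: [0.6071, -0.2259, 0.1368]
ee_rot: [2.202, 1.684, 0.371]
force: [5.0, -1.6, -13.5]
width: 0.148
gripper_force: 60.0
```

```bash
python3 -c "
from plate import *
st()"
```

```text
tcp bed [ 0.64 -7.7  58.42] F bed [ -0.9  -0.2 -14.4] M bed [-0.16  0.57  0.  ] turn err [-0.019  0.005  0.003] w 0.1479034514857689 q [-0.15  0.45  0.58  2.07 -0.86  0.35  0.82] 20.1
```

carry_out(commands=[[0.1,0,0,0.08,0,0,0],[0.1,0,0,0.04,0,0,0],[0.1,0,0,0,0,0,0]])

```text
clock: 20.4
position: [0.6075, -0.2261, 0.1358]
ee_rot: [2.203, 1.683, 0.375]
force: [-15.6, 6.4, 17.1]
width: 0.147
gripper_force: 60.0
```

```bash
python3 -c "
from plate import *
st()
grab('scene');grab('top'); meas(31.5)"
```

```text
tcp bed [ 0.66 -7.77 57.38] F bed [-8.   2.1 22.5] M bed [0.42 2.03 0.12] turn err [-0.008 -0.017 -0.009] w 0.14674125568246832 q [-0.15  0.46  0.57  2.07 -0.86  0.35  0.83] 20.4
tcp bed [ 0.7 -7.8 57.4]
top 1443 plane [-2.60000e-03 -3.80000e-03  3.14395e+01]
 left edge y at tcp 41.4 slope deg 0.14 => centre y -8.6
 end 1 median x 89.1 => centre x -0.9 slope -0.09 23
 end -1 median x -87.5 => centre x 2.5 slope -5.41 11
scene 807 plane [-5.00000e-04  4.80000e-03  3.15363e+01]
 left edge y at tcp 41.3 slope deg -0.3 => centre y -8.7
 end 1 median x 85.3 => centre x -4.7 slope -15.03 12
 end -1 median x -91.9 => centre x -1.9 slope -0.45 23
```

The plate top is at 31.4 mm and parallel, so it is flush. Releasing and retracting.

carry_out(commands=[[0.1,0,0,0.04,0,0,0],[0.45,0,0,-0.06,0,0,0],[0.45,0,0,-0.04,0,0,0],[0.45,0,0,0,0,0,0],[0.45,0,0,-0.3,0,0,0],[0.45,0,0,-0.8,0,0,0],[0.45,0,0,-1,0,0,0],[0.45,0,0,-1,0,0,0]])

```text
clock: 21.3
position: [0.5753, -0.2179, 0.207]
ee_rot: [2.203, 1.683, 0.371]
force: [1.0, -0.0, 0.6]
width: 0.449
gripper_force: 0.0
```

carry_out(commands=[[0.45,0,-1,-1,0,0,0],[0.45,0,-1,-1,0,0,0],[0.45,0,-1,-0.5,0,0,0],[0.45,0,-1,-0.5,0,0,0],[0.45,0,-1,0,0,0,0],[0.45,0,0,0,0,0,0]])

```text
clock: 21.9
position: [0.4411, -0.1802, 0.2203]
ee_rot: [2.208, 1.688, 0.37]
force: [0.6, -0.1, 0.6]
width: 0.449
gripper_force: 0.0
```

```bash
python3 - <<'E'
from h import *
im=grab('top'); b=((pts(im)-OB)@RB*1000).reshape(-1,3)
q=b[(abs(b[:,2]-31)<5)&(abs(b[:,0])<92)&(abs(b[:,1]+8.5)<52)]
print(len(q),np.linalg.lstsq(np.c_[q[:,:2],np.ones(len(q))],q[:,2],rcond=None)[0],cv2.minAreaRect(q[:,:2].astype(np.float32)))
print(arm.observe()['clock'])
cv2.imwrite('pics/t7.png',cv2.resize(im['pixels'][155:275,385:505,::-1],(500,500),interpolation=cv2.INTER_CUBIC))
E
```

```text
3203 [-1.11914334e-03 -4.88910194e-04  3.12684417e+01] ((0.00524139404296875, -7.864261627197266), (180.87376403808594, 101.5093765258789), 0.32095497846603394)
21.95
```

View pics/t7.png

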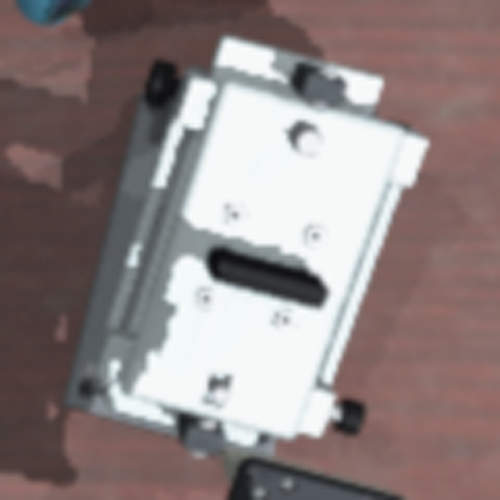

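The plate is flush. The thick pin shows through the round hole at crop (305,138), the thin pin through the slot at (218,388), and the gripper is clear. Handing in.

```bash
python3 -c "
from cell import arm
print(arm.sign_off())"
```

```text
the job is handed in; nothing more can be done
None
```

The lens blank is on the seat between the four stops and the drill plate is flush over both pins, round hole uppermost and released. I handed the job in at about 22 s; no verdict came back.

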